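Pack a plaster model in its delivery box and snap the lid home

ROBOT

A 7-joint arm with a two-finger parallel gripper is mounted at the origin on the work surface. World frame = base frame: x ahead of the robot, y to its left, z up, the work surface at z = 0. Lengths are in m, angles in rad, forces in N, time in s.
With the tool pointing down it reaches from about 0.4 to 0.85 m from the base axis. Payload 10.4 kg.
Tool frame: the origin (TCP) lies at the very end of the fingers, on their centre line; the grasp point (between the pads) lies 19 mm behind it; x points along the fingers, z is the direction in which the jaws open and shut, and the axes are right-handed (so a half turn about x gives the same grasp; the last joint's range is limited). The gripper opens to 85 mm and grips with 20 to 120 N. Pads are 22 mm wide; open, the fingers measure 114 mm over their backs; the gripper's body (76 mm by 85 mm) begins 54 mm behind the grasp point. The pads swing forward as they close: fully open they stand 13 mm farther back than shut.
Start: joints at [-1.212, 0.332, -0.065, 1.46, 0.022, 1.35, -0.088], TCP at [0.233, 0.58, 0.231] pointing down, gripper open.
Joint ranges: [-2.6, 2.6], [-0.5, 2.12], [-1.47, 1.34], [0.16, 2.42], [-1.27, 4.41], [0.06, 2.06], [-2.6, 2.6]. Speed limits (rad/s): [2.22, 2.22, 2.79, 2.79, 3.14, 3.14, 3.14].

INTERFACE

Orientations are given as a unit quaternion [x, y, z, w].
In Python, from workcell import telemetry, viewer, manip, spot_in, mark_of gives the robot as it stands. The module is installed in compiled form; this text tells all that it offers.
- The arm moves only by the shell command python3 -m crank 'ROWS' [FORCE]. ROWS is JSON, a list of rows, each a list of 3 entries, a list of its own where there are three numbers: the closure, from 0 (fully open) to 1 (shut), then the shift along the world's x, y, z in cm, then the turn, a rotation vector about the world's x, y, z in rad. A call has 1 to 12 rows; each row shifts and turns the commanded pose from where the row before left it; what a row does not reach is not made up. A row lasts 1/12 s, in which the tool goes at most 41.7 mm and 7.16 degrees, less where a joint would pass 70% of its speed; a pose out of reach is approached as far as the arm can. A call with a gripper value outside its range is refused whole. The fingers move at their own pace and stop on an object; FORCE is the grip in N (left out, the last holds). Time passes only in rows, so rows that do not move let the fingers close. It gives the time, the measured TCP pose, the force and the opening at its end, in the units of the state.
- telemetry.get_obs(): the state, without advancing time (a new reading comes with each control period).
- viewer.camera(name): name is "scene" or "side" or "wrist"; returns a dict with "frame" (384x512x3 uint8, red, green, blue), "intrinsics" (3x3 intrinsics, pixels), "k1" (the pictures are not rectified: a ray, as slopes to the right and down, at radius r is drawn at 1 + k1 r^2 times it, then the intrinsics apply), "cam_to_world" (4x4, takes a point from camera to world coordinates). Camera axes: x right, y up, looking along -z (the intrinsics and any distortion apply to the point x, -y, -z); pixel columns grow to the right and rows downward; lengths in m; the calibration is good to about 2 mm. A picture is of the moment at which its call begins. There is no depth.
- manip.hand_in(): hands the job in, once; it reports no verdict.
Trained networks look in a picture, given as the dict that the camera call returned (one of the last four; its "shot" number tells which), for a name from the list of things; names that differ only in an ending like _2 or _b are one class to them, and where a whole thing is asked for, a point or a joint stands for the part that bears it (a point fixed in the world has none). Each returns a list of dicts, best first, with "conf" (0 to 1); they miss things now and then, are a little off and sometimes report something else, mostly with a low value. They report only what shows in the picture. A call takes as long as a camera call. They do not tell look-alikes from the thing itself.
- spot_in(thing, picture): "location" ([x, y, z] in m, in the coordinates of the camera as it stood for that picture, good to about 4 mm: the middle of the surface that is visible of it).
- mark_of(thing, picture): "location" ([x, y, z] in m, in the coordinates of the camera as it stood for that picture, good to about 4 mm: a listed point, or the origin of a listed thing).
The state is a dict: "clock": time; "joint_pos": joint angles; "joint_velocities": joint speeds; "tau": joint torques, N m; "position": TCP position; "ee_rot": TCP orientation; "ft_force": force on the tool from outside, world axes, zero at the start; "torque": the same for the moment, N m; "grip_width": opening from 0.0 (shut) to 1.0 (fully open).
Only numpy, scipy, OpenCV 4.12 (cv2) and the standard library are available. Lean on these libraries where they do the work, as an engineer would, in place of code of your own. Each camera call takes 0.05 s, during which the arm holds its last target. There are 200 camera calls.

TASK

Pack the finished horseshoe-shaped plaster model for delivery: set it gently, teeth up, on the floor of the open rectangular box, then fit the box's loose lid over the rim and press it down until both ends have clicked home and it sits level all round. The plastic is brittle, so press slowly and no harder than it takes, and leave the box standing on the mat and the other things on the bench as they are.

Things in the scene. Friction and masses are not known exactly. Their poses are not given: they have to be found in the camera images.
- model: The work: cream plaster dental model, a full horseshoe arch of teeth on a flat base, the only horseshoe one; 58 mm deep (x), 62 mm wide (y), 34 mm high, about 0.14 kg, standing teeth up. Origin at its underside; +x to the front teeth, z up. Two flat parallel sides, 18 mm high, at y = -31 and +31 mm over x -29 to +9 mm: grip it across these (62 mm).
- box: Empty open grey plastic delivery box, loose on the mat, about 0.5 kg. Outside 156 mm (x) by 106 mm (y) by 60 mm high; walls and floor 4 mm, inside 148 by 98 mm. Origin at the centre of its underside, z up. Brittle: it cracks if ever pressed down on the mat with more than 50 N in all, its own weight included.
- box_rim (a point): Centre of the box mouth, 60 mm above its underside; axes as the box. Just under the rim, inside each long wall at x = -60 and +60 mm, a sprung ridge 16 mm long stands 4.4 mm into the box: four catches, seen through slots in the wall. The lid's lip must snap past them. The two at one end give way at about 10 to 18 N pressed slowly over that end; all four at once need nearly double.
- lid: Loose grey lid of the box, right way up on the mat, 0.17 kg, 162 mm (x) by 112 mm (y), same either way round: a plate that covers the rim, over a 12 mm deep plug skirt that goes inside; slow foam seals under both ends resist fast pushing. Origin at the centre of the skirt's lower edge; plate top 16 mm above it. Laid on the catches the origin is 54 to 55 mm above the box's underside; home, 48 mm.
- lid_bar (a point): Middle of the lid's moulded grip bar, 26 mm above the lid's origin: 70 mm long (x), 16 mm wide (y), standing 21 mm above the plate, its top at 37 mm. In the box mouth the plug skirt has 3 mm to spare at each short end, and its rounded outward lip 1.2 mm at each long wall.
- lid_end0 (a point): Top of the lid's plate between the bar and one short end (59 mm from the middle towards -x, 16 mm above the lid's origin): a flat place to press with shut fingertips.
- lid_end1 (a point): The same at the other short end (59 mm towards +x).
- mat: Fixed dark rubber bench mat, 290 mm (x) by 800 mm (y), 3 mm thick (its top 3 mm above the bench), origin at the centre of its underside. Box, lid and both plaster models stand on it.
- quadrant: Bystander: small straight plaster model, 50 by 24 by 32 mm, origin at its underside.
- bottle: Bystander: amber glass bottle, 64 mm diameter, 130 mm high, origin at its underside.
- mug: Bystander: white mug of brushes, 74 mm diameter, 85 mm high (brushes to 165 mm), origin at its underside.
- bowl: Bystander: black rubber mixing bowl, 116 mm diameter, 55 mm high, origin at its underside.
- spatula: Bystander: plaster spatula lying flat, 200 mm long, about 20 mm high, nearer the robot than the box and lid.
- disc: Bystander: white ceramic milling disc lying flat, 98 mm diameter, 16 mm high, origin at its underside.
- jar: Bystander: white jar with a black cap, 68 mm diameter, 60 mm high, origin at its underside.
Mind the look-alikes: they are no part of the job. What is shaped like the model but turquoise is not meant.

How it is judged:
By the outcome, as a careful person would: the job done as asked, in the order asked, and still so for the second after the job is handed in, with the robot touching nothing.
It also fails if it takes over 72 s, if anything falls off the work surface, if the arm or the gripper's body presses on something with over 40 N, if the wrist force passes 120 N, or if a joint passes its speed limit or range.

## Working session

There is one attempt and no reset: what is moved stays moved. The work goes in short steps, Python scripts to look and compute and a shell command to move; the robot and the scene stay as the last step left them, time stands still between calls to the robot, and variables do not carry over. Pictures are saved under pics/ and viewed, about 8 in all and at most 12, crops included, and the job is handed in when it is done.

```bash
mkdir -p pics
cat > h.py <<'E'
import numpy as np, cv2
from scipy.spatial.transform import Rotation as R
from workcell import telemetry, viewer, manip, spot_in, mark_of
def save(p,n): cv2.imwrite('pics/'+n,p['frame'][:,:,::-1])
def world(p,l): return (np.array(p['cam_to_world'])@np.r_[l,1])[:3]
def pix(p,w):
    c=np.linalg.inv(p['cam_to_world'])@np.r_[w,1]; s=np.array([c[0],-c[1]])/-c[2]
    s=s*(1+p['k1']*(s@s)); K=np.array(p['intrinsics']); return (K@np.r_[s,1])[:2]
def ray(p,uv,z):
    K=np.array(p['intrinsics']); d=(np.array(uv)-K[:2,2])/[K[0,0],K[1,1]]; s=d.copy()
    for _ in range(20): s=d/(1+p['k1']*(s@s))
    T=np.array(p['cam_to_world']); v=T[:3,:3]@np.array([s[0],-s[1],-1]); o=T[:3,3]
    return o+v*(z-o[2])/v[2]
def find(p,names,f=mark_of,n=3):
    for t in names:
        for d in f(t,p)[:n]:
            w=world(p,d['location']); print(t,f.__name__,round(d['conf'],2),w.round(4),pix(p,w).round(0))
E
python3 - <<'E'
from h import *
ims=[]
for c in ('scene','side'):
    p=viewer.camera(c); print(c); save(p,c+'0.png')
    print(np.array(p['cam_to_world']).round(3).tolist())
    find(p,['model','box','box_rim','lid','lid_bar','lid_end0','lid_end1','quadrant','bottle','mug','bowl','spatula','disc','jar','mat'])
o=telemetry.get_obs(); print(o)
E
```

```text
scene
[[-0.099, -0.851, 0.516, 1.081], [0.995, -0.088, 0.046, 0.069], [0.006, 0.518, 0.855, 0.914], [0.0, 0.0, 0.0, 1.0]]
model call 0.81 [0.5515 0.0097 0.0055] [254. 196.]
model call 0.74 [0.7941 0.3018 0.0031] [384. 311.]
model call 0.67 [0.5867 0.2647 0.068 ] [370. 206.]
box_rim call 0.96 [0.5859 0.263  0.0645] [368. 206.]
box_rim call 0.69 [ 0.7762 -0.1429 -0.0028] [172. 283.]
lid call 0.77 [ 5.331e-01 -2.663e-01 -3.000e-04] [141. 181.]
lid_bar call 0.64 [ 0.5389 -0.2632  0.0304] [139. 176.]
lid_end0 call 0.83 [ 0.4893 -0.3036  0.0249] [128. 159.]
lid_end0 call 0.65 [ 0.5746 -0.2279  0.0212] [151. 192.]
lid_end0 call 0.37 [3.284e-01 2.171e-01 3.000e-04] [343. 130.]
lid_end1 call 0.83 [ 0.4893 -0.3036  0.0249] [128. 159.]
lid_end1 call 0.65 [ 0.5746 -0.2279  0.0212] [151. 192.]
lid_end1 call 0.37 [3.284e-01 2.171e-01 3.000e-04] [343. 130.]
quadrant call 0.52 [0.4466 0.014  0.0056] [260. 160.]
bottle call 0.81 [7.822e-01 1.529e-01 6.000e-04] [311. 299.]
mug call 0.87 [ 0.7473 -0.0133  0.0028] [234. 275.]
mug call 0.24 [ 0.5565  0.0041 -0.0019] [252. 199.]
bowl call 0.89 [ 0.7745 -0
[... 1743 characters left out ...]
017] [244. 224.]
{'clock': 1.6, 'joint_pos': array([-1.21156376,  0.33224771, -0.06470238,  1.46007205,  0.02157352,
        1.34986929, -0.08849558]), 'joint_velocities': array([ 0.00087842, -0.00161135,  0.00084085,  0.000796  , -0.00020691,
        0.00061158,  0.00035434]), 'tau': array([ 6.06368376e-04, -6.25219560e+01,  4.93156782e-02, -3.91821241e+01,
        1.64905877e-02,  1.81990981e-03, -1.54242451e-05]), 'position': array([0.2328762 , 0.58003965, 0.23132107]), 'ee_rot': array([-0.39600376,  0.58577607,  0.39607046,  0.58581192]), 'ft_force': array([-0.16951732,  0.04429078, -0.27020538]), 'torque': array([-0.01499442,  0.01936419,  0.01419992]), 'grip_width': 0.9956122495598735}
```

Run:
```python
import cv2,numpy as np
a=cv2.imread('pics/scene0.png');b=cv2.imread('pics/side0.png')
cv2.imwrite('pics/both.png',np.hstack([cv2.resize(a[90:384,60:450],(400,300),interpolation=3),cv2.resize(b[90:384,60:450],(400,300),interpolation=3)]))
cv2.imwrite('pics/crop.png',np.hstack([cv2.resize(a[130:250,190:290],(400,480),interpolation=2),cv2.resize(b[190:310,210:310],(400,480),interpolation=2)]))
```

```text
(no output)
```

View pics/scene0.png

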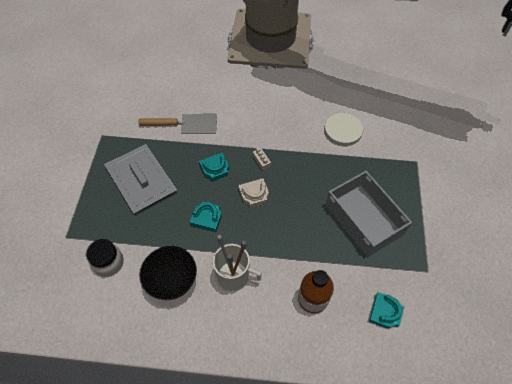

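View pics/crop.png

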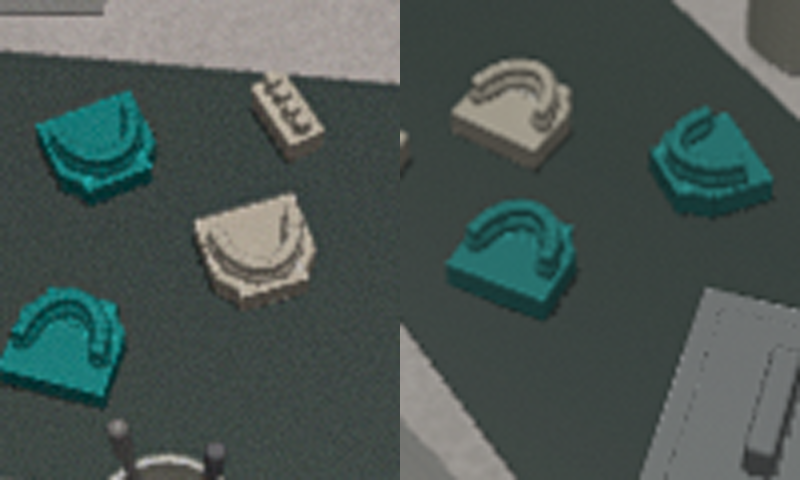

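The picture shows the cream horseshoe at scene (254,191). The others are a cream straight quadrant at (262,158) and turquoise look-alikes at (214,166), (206,215) and (387,311). Only the cream one at (254,191) fits, because it is cream and a full arch, and the crop confirms that. The box is at (368,212) and the lid at (140,178).

Run:
```python
from h import *
o=telemetry.get_obs(); M=R.from_quat(o['ee_rot']).as_matrix(); print(M.round(3))
p=viewer.camera('scene'); q=viewer.camera('side')
def rect(name,pts,z):
    w=np.array([ray(p,u,z)[:2] for u in pts]); print(name,w.round(3).tolist(),w.mean(0).round(4))
    for i in range(4):
        d=w[(i+1)%4]-w[i]; print('  len',np.linalg.norm(d).round(3),'yaw',np.degrees(np.arctan2(d[1],d[0])).round(1))
rect('box',[(329,192),(365,174),(408,216),(370,252)],.063)
rect('lid',[(105,163),(143,147),(176,185),(137,210)],.019)
rect('modelback',[(190+195/4,130+222/4),(190+295/4,130+195/4)]*2,.021)
```

```text
[[-0.    -0.928  0.373]
 [ 0.     0.373  0.928]
 [-1.     0.     0.   ]]
box [[0.558, 0.177], [0.501, 0.258], [0.6, 0.348], [0.693, 0.264]] [0.588  0.2617]
  len 0.098 yaw 124.9
  len 0.134 yaw 42.2
  len 0.125 yaw -42.3
  len 0.161 yaw -147.4
lid [[0.504, -0.358], [0.447, -0.278], [0.548, -0.175], [0.623, -0.25]] [ 0.5306 -0.2653]
  len 0.098 yaw 125.1
  len 0.144 yaw 45.6
  len 0.106 yaw -45.1
  len 0.161 yaw -137.8
modelback [[0.536, -0.028], [0.511, 0.028], [0.536, -0.028], [0.511, 0.028]] [ 0.5233 -0.    ]
  len 0.062 yaw 113.6
  len 0.062 yaw -66.4
  len 0.062 yaw 113.6
  len 0.062 yaw -66.4
```

```bash
A='[0,[1.94,-3.55,-0.1],[0,0,0.05]]'
python3 -m crank '[[0,[1.94,-3.58,-0.1],[0,0,0.05]],[0,[1.94,-3.58,-0.1],[0,0,0.05]],[0,[1.94,-3.58,-0.1],[0,0,0.05]],[0,[1.94,-3.58,-0.1],[0,0,0.05]],[0,[1.94,-3.58,-0.1],[0,0,0.05]],[0,[1.94,-3.58,-0.1],[0,0,0.05]],[0,[1.94,-3.58,-0.1],[0,0,0.05]],[0,[1.94,-3.58,-0.1],[0,0,0.05]]]' 40
python3 -m crank '[[0,[1.94,-3.58,-0.1],[0,0,0.05]],[0,[1.94,-3.58,-0.1],[0,0,0.05]],[0,[1.94,-3.58,-0.1],[0,0,0.05]],[0,[1.94,-3.58,-0.1],[0,0,0.05]],[0,[1.94,-3.58,-0.1],[0,0,0.05]],[0,[1.94,-3.58,-0.1],[0,0,0.05]],[0,[1.94,-3.58,-0.1],[0,0,0.05]],[0,[1.94,-3.58,-0.1],[0,0,0.05]],[0,[0,0,0],[0,0,0]],[0,[0,0,0],[0,0,0]]]'
python3 - <<'E'
from h import *
o=telemetry.get_obs(); print(o['position'],R.from_quat(o['ee_rot']).as_matrix().round(3)[:,2],o['joint_pos'].round(2))
p=viewer.camera('wrist'); save(p,'w1.png'); print(p['cam_to_world'].round(3))
find(p,['model','quadrant'])
E
```

```text
clock: 2.37
position: [0.3887, 0.2917, 0.2236]
ee_rot: [-0.505, 0.495, 0.505, 0.495]
ft_force: [1.4, 0.5, 0.1]
grip_width: 1.001
clock: 3.2
position: [0.5437, 0.0046, 0.2152]
ee_rot: [0.592, -0.387, -0.592, -0.386]
ft_force: [-0.3, 0.7, -0.1]
grip_width: 1.001
[0.54372506 0.00457178 0.21519889] [-0.402  0.916 -0.001] [-0.47  0.16  0.42  1.72 -0.07  1.27  1.95]
[[-0.404 -0.874 -0.272  0.474]
 [ 0.915 -0.386 -0.119 -0.026]
 [-0.001 -0.297  0.955  0.357]
 [ 0.     0.     0.     1.   ]]
model call 0.89 [0.5521 0.0121 0.0061] [263. 170.]
model call 0.88 [ 0.6217 -0.0913  0.002 ] [160. 187.]
model call 0.75 [ 0.4876 -0.0957  0.0045] [196.  78.]
quadrant call 0.88 [0.448  0.0168 0.0011] [305.  86.]
```

View pics/w1.png

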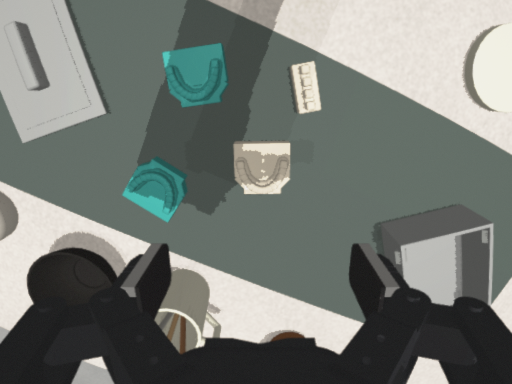

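Wrist picture: the cream model is at (263,168) with its back edge level at row 142, so the jaws are already aligned. The turquoise ones are at (195,75) and (155,188), and the quadrant is at (305,88).

```bash
python3 - <<'E'
from h import *
p=viewer.camera('wrist')
a=ray(p,(234,142),.021);b=ray(p,(291,142.5),.021); d=b-a; print(a,b,np.linalg.norm(d),np.degrees(np.arctan2(d[1],d[0])))
m=(a+b)/2; yaw=np.arctan2(d[1],d[0])-np.pi/2; print(m+.029*np.array([np.cos(yaw),np.sin(yaw),0]))
find(p,['model'],n=1)
p=viewer.camera('scene'); find(p,['model'],n=1)
E
python3 -m crank '[[0,[0,0.1,-2],[0,0,0]],[0,[0,0.1,-3.5],[0,0,0]],[0,[0,0.1,-3.5],[0,0,0]],[0,[0,0.1,-3],[0,0,0]],[0,[0,0,-2],[0,0,0]],[0,[0,0,0],[0,0,0]],[0,[0,0,0],[0,0,0]]]'
python3 - <<'E'
from h import *
o=telemetry.get_obs(); print(o['position'],o['ft_force'])
p=viewer.camera('wrist'); save(p,'w2.png'); find(p,['model'],n=1)
E
```

```text
[ 0.53199253 -0.02624456  0.021     ] [0.50725547 0.03024567 0.021     ] 0.06166901454431877 113.64860619288585
[0.54618866 0.01363322 0.021     ]
model call 0.94 [ 0.6174 -0.0969 -0.    ] [154. 180.]
model call 0.95 [0.5533 0.0074 0.0047] [253. 197.]
clock: 4.13
position: [0.5428, 0.0116, 0.0752]
ee_rot: [-0.593, 0.386, 0.593, 0.385]
ft_force: [0.4, -0.2, 0.2]
grip_width: 1.0
[0.54277758 0.01156235 0.0752164 ] [ 0.35228999 -0.18177073  0.15598989]
model call 0.96 [ 0.6212 -0.0959  0.002 ] [ 92. 234.]
```

```bash
python3 -m crank '[[0,[-0.3,-0.1,-2],[0,0,0]],[0,[0,0,-2],[0,0,0]],[0,[0,0,-1.5],[0,0,0]],[0,[0,0,-1],[0,0,0]],[0,[0,0,-0.5],[0,0,0]],[0,[0,0,0],[0,0,0]],[1,[0,0,0],[0,0,0]],[1,[0,0,0],[0,0,0]],[1,[0,0,0],[0,0,0]],[1,[0,0,0],[0,0,0]],[1,[0,0,0],[0,0,0]],[1,[0,0,0],[0,0,0]]]' 40
python3 -m crank '[[1,[0,0,0],[0,0,0]],[1,[0,0,0],[0,0,0]],[1,[0,0,0.3],[0,0,0]],[1,[0,0,0.7],[0,0,0]],[1,[0,0,2],[0,0,0]],[1,[0,0,2.5],[0,0,0]],[1,[0,0,2.5],[0,0,0]],[1,[0,0,0],[0,0,0]]]'
python3 - <<'E'
from h import *
o=telemetry.get_obs(); print(o['position'],o['ft_force'])
p=viewer.camera('wrist'); save(p,'w2.png'); find(p,['model','box_rim','box'],n=2)
p=viewer.camera('scene');find(p,['box','box_rim','lid','lid_bar'],n=1)
p=viewer.camera('side');find(p,['box','box_rim'],n=1)
E
```

```text
clock: 5.23
position: [0.5413, 0.0102, 0.0068]
ee_rot: [0.593, -0.385, -0.592, -0.386]
ft_force: [-0.8, -0.1, 5.6]
grip_width: 0.713
clock: 5.9
position: [0.5431, 0.0103, 0.0907]
ee_rot: [0.595, -0.384, -0.591, -0.387]
ft_force: [0.1, -0.4, -1.3]
grip_width: 0.71
[0.54306051 0.01027039 0.0906542 ] [ 0.0620278  -0.43573647 -1.29167516]
model call 0.96 [0.5508 0.0144 0.0849] [260. 258.]
model call 0.68 [ 0.4886 -0.099   0.0051] [148.  66.]
box call 0.8 [0.5847 0.262  0.0026] [477. 329.]
box call 0.85 [0.5873 0.2614 0.0045] [362. 219.]
box_rim call 0.87 [0.5903 0.2611 0.065 ] [368. 208.]
lid call 0.6 [ 0.5325 -0.2659  0.0022] [141. 180.]
lid_bar call 0.75 [ 0.5403 -0.2642  0.0299] [139. 176.]
box call 0.83 [0.5886 0.2686 0.0021] [204. 164.]
box_rim call 0.6 [0.5871 0.2628 0.0656] [203. 147.]
```

View pics/w2.png

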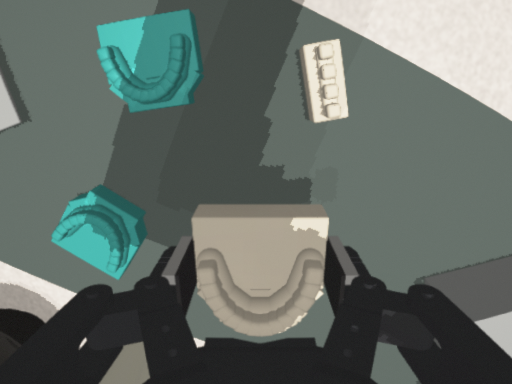

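The model is held squarely, in view at (260,265). Now I carry it above the box.

```bash
python3 -m crank '[[1,[0,0,3],[0,0,0]],[1,[0.3,1.8,2],[0,0,-0.1]],[1,[0.3,1.8,1],[0,0,-0.1]],[1,[0.3,2,0.5],[0,0,-0.1]],[1,[0.4,2.2,0],[0,0,-0.1]],[1,[0.4,2.2,0],[0,0,-0.1]],[1,[0.4,2.2,0],[0,0,-0.1]],[1,[0.4,2.2,0],[0,0,-0.1]],[1,[0.4,2.2,0],[0,0,-0.1]],[1,[0.4,2.2,0],[0,0,-0.1]],[1,[0.4,2.2,0],[0,0,-0.1]],[1,[0.2,2.2,0],[0,0,-0.1]]]'
python3 -m crank '[[1,[0.2,2.2,0],[0,0,-0.1]],[1,[0,0.5,0],[0,0,-0.03]],[1,[0,0,0],[0,0,0]],[1,[0,0,0],[0,0,0]]]'
python3 - <<'E'
from h import *
o=telemetry.get_obs(); print(o['position'],o['ft_force'],o['joint_pos'].round(2)); z=R.from_quat(o['ee_rot']).as_matrix()[:,2]; print(np.degrees(np.arctan2(z[1],z[0])))
p=viewer.camera('wrist'); save(p,'w3.png'); find(p,['model','box_rim','box'],n=2)
E
```

```text
clock: 7.5
position: [0.5795, 0.2433, 0.1501]
ee_rot: [-0.303, 0.639, 0.302, 0.639]
ft_force: [1.2, 0.0, -2.2]
grip_width: 0.708
clock: 7.83
position: [0.5812, 0.2689, 0.15]
ee_rot: [-0.263, 0.657, 0.262, 0.656]
ft_force: [0.6, -0.4, -1.3]
grip_width: 0.71
[0.58115721 0.26891903 0.14998937] [ 0.6061942  -0.35666085 -1.33037208] [-0.86  0.44  0.47  1.54 -0.21  1.21  0.4 ]
43.58953135654551
model call 0.88 [ 0.4855 -0.0944  0.0052] [  5. 328.]
model call 0.8 [0.5895 0.2669 0.1462] [269. 258.]
box_rim call 0.9 [0.5822 0.2655 0.0598] [258. 197.]
box call 0.79 [ 5.840e-01  2.658e-01 -1.000e-04] [260. 178.]
```

View pics/w3.png

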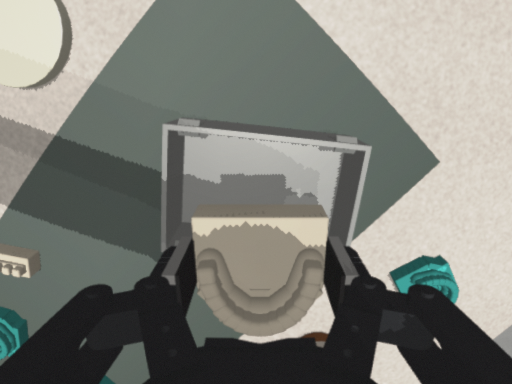

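The near long wall of the box runs from (164,124) to (370,148), so the box is turned a few degrees against the jaws.

Run:
```python
from h import *
p=viewer.camera('wrist')
a,b=ray(p,(163.5,124),.063),ray(p,(371,147.5),.063); d=b-a; L=np.linalg.norm(d); y=np.arctan2(d[1],d[0]); print(a,b,L,np.degrees(y))
u=d/L; n=np.array([u[1],-u[0],0]); c=(a+b)/2+n*.053; print('centre',c)
p=viewer.camera('scene'); 
for s in((-78,-53),(-78,53),(78,53),(78,-53)):
    print(pix(p,c+u*s[0]/1e3+n*s[1]/1e3).round(0))
```

```text
[0.49301795 0.25861072 0.063     ] [0.61642315 0.35205022 0.063     ] 0.15478947970309656 37.132144067813655
centre [0.58671429 0.26307647 0.063     ]
[365. 171.]
[327. 191.]
[372. 247.]
[411. 223.]
```

```bash
python3 -m crank '[[1,[0.2,-0.1,0],[0,0,-0.11]],[1,[0,0,-2.5],[0,0,0]],[1,[0,0,-2.5],[0,0,0]],[1,[0,0,-2.5],[0,0,0]],[1,[0,0,-2.5],[0,0,0]],[1,[0,0,-2],[0,0,0]],[1,[0,0,-1],[0,0,0]],[1,[0,0,-0.3],[0,0,0]],[1,[0,0,-0.1],[0,0,0]],[1,[0,0,0],[0,0,0]],[1,[0,0,0],[0,0,0]]]'
python3 -m crank '[[1,[0,0,-0.1],[0,0,0]],[1,[0,0,-0.1],[0,0,0]],[1,[0,0,-0.1],[0,0,0]],[1,[0,0,0],[0,0,0]]]'
```

```text
clock: 9.05
position: [0.5842, 0.2686, 0.0178]
ee_rot: [-0.225, 0.669, 0.226, 0.671]
ft_force: [0.4, -0.8, -2.0]
grip_width: 0.712
clock: 9.38
position: [0.5832, 0.2682, 0.0133]
ee_rot: [-0.225, 0.67, 0.226, 0.67]
ft_force: [-0.9, 0.1, -1.5]
grip_width: 0.711
```

```bash
python3 -m crank '[[1,[0,0,-0.1],[0,0,0]],[1,[0,0,-0.05],[0,0,0]],[1,[0,0,0],[0,0,0]]]'
python3 -m crank '[[1,[0,0,-0.07],[0,0,0]],[1,[0,0,0],[0,0,0]],[1,[0,0,0],[0,0,0]]]'
```

```text
clock: 9.63
position: [0.5832, 0.2682, 0.0117]
ee_rot: [-0.225, 0.67, 0.225, 0.67]
ft_force: [0.2, -0.1, -1.6]
grip_width: 0.715
clock: 9.88
position: [0.5833, 0.2682, 0.0111]
ee_rot: [-0.225, 0.67, 0.225, 0.67]
ft_force: [-0.9, 0.4, -1.5]
grip_width: 0.708
```

```bash
python3 -m crank '[[1,[0,0,-0.05],[0,0,0]],[1,[0,0,-0.05],[0,0,0]],[1,[0,0,0],[0,0,0]],[1,[0,0,0],[0,0,0]]]'
```

```text
clock: 10.22
position: [0.5833, 0.2683, 0.0109]
ee_rot: [-0.225, 0.67, 0.226, 0.67]
ft_force: [-3.0, -2.0, 6.3]
grip_width: 0.71
```

```bash
python3 -m crank '[[0.15,[0,0,0],[0,0,0]],[0.1,[0,0,0],[0,0,0]],[0.05,[0,0,0],[0,0,0]],[0.05,[0,0,0],[0,0,0]],[0.05,[0,0,0],[0,0,0]],[0.05,[0,0,1],[0,0,0]],[0.05,[0,0,3],[0,0,0]],[0.05,[0,0,3.5],[0,0,0]],[0.05,[0,0,3.5],[0,0,0]],[0.05,[0,0,3.5],[0,0,0]],[0.05,[0,0,3.5],[0,0,0]],[0.05,[0,0,0],[0,0,0]]]' 60
python3 - <<'E'
from h import *
p=viewer.camera('wrist'); save(p,'w4.png'); find(p,['model','box_rim','box'],n=2)
p=viewer.camera('scene'); find(p,['box_rim','box'],n=1)
E
python3 -m crank '[[0.05,[-0.2,-2,0],[0,0,-0.1]],[0.05,[-0.3,-3.5,0],[0,0,-0.1]],[0.05,[-0.3,-3.5,0],[0,0,-0.1]],[0.05,[-0.3,-3.5,0],[0,0,-0.1]],[0.05,[-0.3,-3.5,0],[0,0,-0.1]],[0.05,[-0.3,-3.5,0],[0,0,-0.1]],[0.05,[-0.3,-3.5,0],[0,0,-0.1]],[0.05,[-0.3,-3.5,0],[0,0,-0.1]],[0.05,[-0.3,-3.5,0],[0,0,-0.1]],[0.05,[-0.3,-3.5,0],[0,0,-0.1]],[0.05,[-0.3,-3.5,0],[0,0,-0.1]],[0.05,[-0.3,-3.5,0],[0,0,-0.1]]]'
python3 -m crank '[[0.05,[-0.3,-3.5,0],[0,0,-0.1]],[0.05,[-0.3,-3.5,0],[0,0,-0.1]],[0.05,[-0.3,-3.5,0],[0,0,-0.1]],[0.05,[-0.3,-2.5,0],[0,0,0]],[0.05,[0,0,0],[0,0,0]],[0.05,[0,0,0],[0,0,0]]]'
python3 - <<'E'
from h import *
o=telemetry.get_obs(); print(o['position'],o['ft_force'],o['joint_pos'].round(2)); z=R.from_quat(o['ee_rot']).as_matrix()[:,2]; print(np.degrees(np.arctan2(z[1],z[0])))
p=viewer.camera('wrist'); save(p,'w5.png'); find(p,['lid','lid_bar','lid_end0'],n=2)
a=cv2.imread('pics/w4.png');b=cv2.imread('pics/w5.png'); cv2.imwrite('pics/w45.png',np.vstack([a[:240,:],b[:,:]]) if 0 else np.hstack([a[:,100:440],b[:,50:462]]))
E
```

```text
clock: 11.22
position: [0.5864, 0.269, 0.1988]
ee_rot: [-0.224, 0.666, 0.226, 0.674]
ft_force: [1.9, -0.1, 1.4]
grip_width: 0.949
model call 0.69 [0.5904 0.2647 0.0066] [259. 169.]
model call 0.63 [ 0.6189 -0.0963  0.0016] [126. 370.]
box_rim call 0.67 [0.5881 0.2614 0.0667] [368. 207.]
box call 0.61 [0.5865 0.2633 0.0049] [363. 219.]
clock: 12.57
position: [0.5475, -0.1383, 0.1897]
ee_rot: [0.194, 0.68, -0.194, 0.68]
ft_force: [0.8, -0.1, -0.4]
grip_width: 0.948
clock: 13.07
position: [0.5351, -0.2686, 0.1894]
ee_rot: [0.292, 0.644, -0.293, 0.643]
ft_force: [0.5, 0.6, -0.7]
grip_width: 0.948
[ 0.53512913 -0.26855874  0.18944755] [ 0.46122892  0.56562724 -0.65771879] [-0.34  0.42  0.95  1.63 -0.35  1.28 -0.19]
-48.951283033863575
lid call 0.64 [ 5.31e-01 -2.67e-01  1.00e-04] [256. 166.]
lid_bar call 0.86 [ 0.5351 -0.2692  0.0267] [260. 170.]
lid_end0 call 0.8 [ 0.5791 -0.2278  0.0152] [258. 108.]
lid_end0 call 0.67 [ 0.4888 -0.3011  0.015 ] [254. 217.]
```

View pics/w45.png

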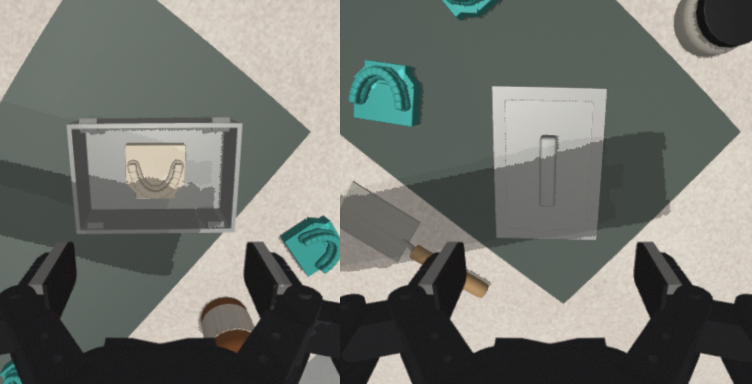

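Left: the model stands teeth up in the middle of the box. Right: the lid bar runs from wrist pixel (257,136) to (257,205), aligned with the jaws.

Run:
```python
from h import *
p=viewer.camera('wrist')
w=np.array([ray(p,u,.019) for u in((202,87),(316,90),(307,240),(208,238))]); print(w.mean(0))
d=(w[0]+w[1]-w[2]-w[3])/2; print(np.linalg.norm(d),np.degrees(np.arctan2(d[1],d[0])))
d=(w[1]+w[2]-w[0]-w[3])/2; print(np.linalg.norm(d),np.degrees(np.arctan2(d[1],d[0])))
w=np.array([ray(p,u,.040) for u in((251,136),(267,136),(264,206),(250,206))]); print(w.mean(0));d=(w[0]+w[1]-w[2]-w[3])/2; print(np.linalg.norm(d),np.degrees(np.arctan2(d[1],d[0])))
print(ray(p,(200,290),.015))
```

```text
[ 0.53503151 -0.26434309  0.019     ]
0.15996583902703834 40.83894820297564
0.11007743176254425 -49.88701039679902
[ 0.53636487 -0.26296429  0.04      ]
0.06963811912634499 39.79594051180361
[ 0.37600079 -0.31120504  0.015     ]
```

```bash
python3 -m crank '[[0.3,[0,0.35,-3],[0,0,0]],[0.4,[0,0,-3.5],[0,0,0]],[0.4,[0,0,-3.5],[0,0,0]],[0.4,[0,0,-3],[0,0,0]],[0.4,[0,0,-2],[0,0,0]],[0.4,[0,0,-1],[0,0,0]],[0.4,[0,0,-0.4],[0,0,0]],[0.4,[0,0,0],[0,0,0]],[0.4,[0,0,0],[0,0,0]]]'
python3 -m crank '[[0.6,[0,0,0],[0,0,0]],[0.8,[0,0,0],[0,0,0]],[1,[0,0,0],[0,0,0]],[1,[0,0,0],[0,0,0]],[1,[0,0,0],[0,0,0]],[1,[0,0,0],[0,0,0]],[1,[0,0,0],[0,0,0]]]'
```

```text
clock: 14.07
position: [0.5371, -0.2635, 0.0274]
ee_rot: [0.292, 0.643, -0.292, 0.645]
ft_force: [0.3, -0.1, 0.4]
grip_width: 0.598
clock: 14.65
position: [0.5369, -0.2635, 0.0273]
ee_rot: [0.292, 0.643, -0.292, 0.645]
ft_force: [-0.9, 1.7, 7.0]
grip_width: 0.167
```

Lid bar gripped. Before moving on, I fit the box rim (w4) and lid outline (w5) to the image edges from the same camera, so that calibration errors mostly cancel.

```bash
cat > fit.py <<'E'
from h import *
from scipy.optimize import minimize
def gm(img):
    g=cv2.GaussianBlur(img.astype(np.float32),(0,0),1.2); 
    return cv2.GaussianBlur(np.max(np.hypot(cv2.Sobel(g,5,1,0),cv2.Sobel(g,5,0,1)),2),(0,0),.8)
def fit(p,img,rects,x0,skip=None):
    g=gm(img); T=np.linalg.inv(p['cam_to_world']); K=np.array(p['intrinsics'])
    t=np.linspace(-.93,.93,60); P=[]
    for a,b,z in rects:
        for s in(-1,1): P+= [np.c_[t*a/2,0*t+s*b/2,0*t+z],np.c_[0*t+s*a/2,t*b/2,0*t+z]]
    P=np.vstack(P)
    def val(x):
        c,s=np.cos(x[2]),np.sin(x[2]); W=np.c_[x[0]+c*P[:,0]-s*P[:,1],x[1]+s*P[:,0]+c*P[:,1],P[:,2]]
        C=W@T[:3,:3].T+T[:3,3]; q=np.c_[C[:,0],-C[:,1]]/-C[:,2:]; q*=1+p['k1']*(q**2).sum(1)[:,None]
        u=(q@K[:2,:2].T+K[:2,2]).astype(np.float32)
        return -np.minimum(cv2.remap(g,u[:,:1],u[:,1:],1),150).mean()
    best=None
    for dx in(-.003,0,.003):
      for dy in(-.003,0,.003):
        for da in (-.03,0,.03):
          x=np.array(x0)+[dx,dy,da]
          r=minimize(val,x,method='Nelder-Mead',options=dict(initial_simplex=x+np.array([[0,0,0],[.003,0,0],[0,.003,0],[0,0,.03]])))
          if best is None or r.fun<best.fun: best=r
    return np.r_[best.x[:2],np.degrees(best.x[2])].round(4),round(best.fun,1)
BOX=[(.156,.106,.063),(.148,.098,.063)]; LID=[(.162,.112,.019)]
def tool(pos,q):
    M=np.eye(4); M[:3,:3]=R.from_quat(q/np.linalg.norm(q)).as_matrix(); M[:3,3]=pos; return M
E
python3 - <<'E'
from fit import *
o=telemetry.get_obs(); p=viewer.camera('wrist'); X=np.linalg.inv(tool(o['position'],o['ee_rot']))@p['cam_to_world']; np.save('X.npy',X)
p4=dict(p,cam_to_world=tool([.5864,.269,.1988],np.array([-.224,.666,.226,.674]))@X)
p5=dict(p,cam_to_world=tool([.5351,-.2686,.1894],np.array([.292,.644,-.293,.643]))@X)
print('box w4',fit(p4,cv2.imread('pics/w4.png'),BOX,(.587,.263,np.radians(37.1))))
print('lid w5',fit(p5,cv2.imread('pics/w5.png'),LID,(.535,-.265,np.radians(40.5))))
for c in('scene','side'):
    p=viewer.camera(c); print(c,'box',fit(p,p['frame'],BOX,(.587,.263,np.radians(37.1)))); print(c,'lid0',fit(p,cv2.imread(f'pics/{c}0.png'),LID,(.535,-.265,np.radians(40.5))))
print(o['position'],o['ee_rot'])
E
```

```text
box w4 (array([ 0.5861,  0.2643, 37.5922]), np.float64(-107.6))
lid w5 (array([ 0.5335, -0.2662, 39.8638]), np.float64(-111.6))
scene box (array([ 0.5878,  0.2647, 37.6942]), np.float64(-103.8))
scene lid0 (array([ 0.5331, -0.2658, 39.6083]), np.float64(-131.6))
side box (array([ 0.5905,  0.2639, 36.2801]), np.float64(-109.2))
side lid0 (array([ 0.5341, -0.2665, 39.7937]), np.float64(-118.3))
[ 0.53694402 -0.26349912  0.02731158] [ 0.29208588  0.64346887 -0.29166532  0.64464331]
```

```bash
python3 -m crank '[[1,[0,0,0.5],[0,0,0]],[1,[0,0,1.5],[0,0,0]],[1,[0,0,2.5],[0,0,0]],[1,[0,0,3],[0,0,0]],[1,[0,0,3],[0,0,0]],[1,[0,0,3],[0,0,0]],[1,[0,1,2.5],[0,0,0]],[1,[0,2,1],[0,0,0]],[1,[0,2.5,0],[0,0,0]],[1,[0,3,0],[0,0,0]],[1,[0,3,0],[0,0,0]],[1,[0,3,0],[0,0,0]]]'
python3 -m crank '[[1,[0,3,0],[0,0,0]],[1,[0,3,0],[0,0,0]],[1,[0,3,0],[0,0,0]],[1,[0,3,0],[0,0,0]],[1,[0.4,3,0],[0,0,0]],[1,[0.5,3,0],[0,0,0]],[1,[0.5,3,0],[0,0,0]],[1,[0.5,3,0],[0,0,0]],[1,[0.5,3,0],[0,0,0]],[1,[0.5,3,0],[0,0,0]],[1,[0.5,3,0],[0,0,0]],[1,[0.5,2,0],[0,0,0]]]'
python3 -m crank '[[1,[0.5,1.5,-1],[0,0,-0.02]],[1,[0.5,1,-2],[0,0,-0.02]],[1,[0.5,0.5,-2],[0,0,-0.02]],[1,[0.3,0.2,-2],[0,0,0]],[1,[0,0,0],[0,0,0]],[1,[0,0,0],[0,0,0]],[1,[0,0,0],[0,0,0]]]'
python3 - <<'E'
from fit import *
o=telemetry.get_obs(); print(o['position'],o['ft_force']);M=R.from_quat(o['ee_rot']).as_matrix();z=M[:,2]; print(M[2].round(4),np.degrees(np.arctan2(z[1],z[0])))
zp=o['position'][2]-.0273+.019
for c in('scene','side'):
    p=viewer.camera(c); save(p,c+'5.png'); print(c,fit(p,p['frame'],[(.162,.112,zp)],(o['position'][0]-.003,o['position'][1]-.002,np.arctan2(z[1],z[0])+np.pi/2)))
    print(fit(p,p['frame'],BOX,(.5875,.2645,np.radians(37.3))))
p=viewer.camera('wrist'); save(p,'w6.png')
a=cv2.imread('pics/scene5.png')[120:290,280:470]; b=cv2.imread('pics/side5.png')[60:230,110:300]
cv2.imwrite('pics/v5.png',np.hstack([cv2.resize(i,(400,358),interpolation=2) for i in(a,b)]))
E
```

```text
clock: 15.8
position: [0.5359, -0.1174, 0.1972]
ee_rot: [0.292, 0.644, -0.292, 0.644]
ft_force: [1.5, 0.5, -1.2]
grip_width: 0.168
clock: 16.8
position: [0.5749, 0.2351, 0.1971]
ee_rot: [0.291, 0.644, -0.291, 0.644]
ft_force: [-0.3, 0.4, -1.1]
grip_width: 0.167
clock: 17.38
position: [0.5938, 0.2633, 0.1281]
ee_rot: [0.312, 0.634, -0.311, 0.635]
ft_force: [-0.1, -0.3, -1.1]
grip_width: 0.166
[0.59384912 0.26326947 0.12808084] [-0.06411102 -0.33828075 -1.10914275]
[-1.0e+00  1.5e-03  7.0e-04] -52.22969734861201
scene (array([ 0.5897,  0.2605, 37.7212]), np.float64(-85.4))
(array([ 0.579 ,  0.26  , 37.5797]), np.float64(-52.3))
side (array([ 0.5913,  0.2587, 36.853 ]), np.float64(-89.5))
(array([ 0.5942,  0.2653, 31.4638]), np.float64(-48.9))
```

View pics/v5.png

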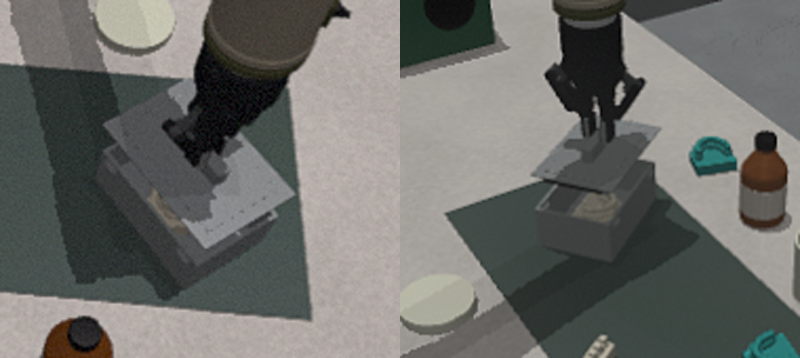

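The lid hangs level just above the box, and both cameras give offsets that agree. I correct by (-0.13, +0.47) cm and lower.

```bash
python3 -m crank '[[1,[-0.15,0.46,-1],[0,0,-0.003]],[1,[0,0,-1.5],[0,0,0]],[1,[0,0,-0.8],[0,0,0]],[1,[0,0,-0.2],[0,0,0]],[1,[0,0,0],[0,0,0]],[1,[0,0,0],[0,0,0]]]'
python3 - <<'E'
from fit import *
o=telemetry.get_obs(); print(o['position'],o['ft_force']);M=R.from_quat(o['ee_rot']).as_matrix();z=M[:,2]
zp=o['position'][2]-.0273+.019
for c in('scene','side'):
    p=viewer.camera(c); print(c,fit(p,p['frame'],[(.162,.112,zp)],(o['position'][0]-.003,o['position'][1]-.002,np.arctan2(z[1],z[0])+np.pi/2)))
E
python3 -m crank '[[1,[0,0,-0.1],[0,0,0]],[1,[0,0,-0.1],[0,0,0]],[1,[0,0,-0.1],[0,0,0]],[1,[0,0,0],[0,0,0]]]'
python3 -m crank '[[1,[0,0,-0.1],[0,0,0]],[1,[0,0,0],[0,0,0]],[1,[0,0,-0.1],[0,0,0]],[1,[0,0,0],[0,0,0]]]'
```

```text
clock: 18.03
position: [0.592, 0.2682, 0.0915]
ee_rot: [0.312, 0.634, -0.312, 0.635]
ft_force: [0.2, 0.5, -1.9]
grip_width: 0.167
[0.59202114 0.26822232 0.09150387] [ 0.16614361  0.48525375 -1.94431933]
scene (array([ 0.589 ,  0.2647, 38.3357]), np.float64(-92.4))
side (array([ 0.5899,  0.2642, 36.0266]), np.float64(-78.1))
clock: 18.47
position: [0.5916, 0.2683, 0.088]
ee_rot: [0.312, 0.635, -0.312, 0.634]
ft_force: [-0.2, -0.5, -1.7]
grip_width: 0.168
clock: 18.8
position: [0.5917, 0.2683, 0.086]
ee_rot: [0.312, 0.635, -0.312, 0.635]
ft_force: [-0.7, 0.3, -2.0]
grip_width: 0.166
```

```bash
for i in 1 2; do python3 -m crank '[[1,[0,0,-0.1],[0,0,0]],[1,[0,0,-0.05],[0,0,0]],[1,[0,0,0],[0,0,0]]]'; done
```

```text
clock: 19.05
position: [0.5917, 0.2683, 0.0845]
ee_rot: [0.312, 0.635, -0.312, 0.635]
ft_force: [-0.0, -0.2, -2.6]
grip_width: 0.163
clock: 19.3
position: [0.5917, 0.2683, 0.083]
ee_rot: [0.312, 0.635, -0.312, 0.635]
ft_force: [0.4, -0.3, -2.2]
grip_width: 0.169
```

```bash
for i in 1 2 3; do python3 -m crank '[[1,[0,0,-0.06],[0,0,0]],[1,[0,0,0],[0,0,0]],[1,[0,0,0],[0,0,0]]]'; done
```

```text
clock: 19.55
position: [0.5918, 0.2683, 0.0825]
ee_rot: [0.312, 0.635, -0.312, 0.635]
ft_force: [0.0, -0.2, -1.5]
grip_width: 0.171
clock: 19.8
position: [0.5918, 0.2684, 0.0821]
ee_rot: [0.312, 0.635, -0.312, 0.635]
ft_force: [-0.5, 0.0, -0.4]
grip_width: 0.171
clock: 20.05
position: [0.5919, 0.2686, 0.0816]
ee_rot: [0.312, 0.635, -0.312, 0.635]
ft_force: [-1.9, -0.1, 3.1]
grip_width: 0.166
```

The lid rests on the catches: contact at TCP z 0.082 against 0.0818 expected. I let go, shut the fingers and go over the +x end.

```bash
python3 -m crank '[[0.8,[0,0,0],[0,0,0]],[0.7,[0,0,0],[0,0,0]],[0.6,[0,0,0],[0,0,0]],[0.6,[0,0,0],[0,0,0]],[0.6,[0,0,1],[0,0,0]],[0.6,[0,0,2],[0,0,0]],[0.8,[0,0,1],[0,0,0]],[1,[1,0.8,0],[0,0,0]],[1,[2,1.5,0],[0,0,0]],[1,[1.36,0.92,0],[0,0,0]],[1,[0,0,0],[0,0,0]],[1,[0,0,0],[0,0,0]]]'
python3 - <<'E'
from fit import *
o=telemetry.get_obs(); print(o['position'],o['ft_force'])
for c in('scene','side'):
    p=viewer.camera(c); save(p,c+'6.png'); print(c,fit(p,p['frame'],[(.162,.112,.0735)],(.5885,.2645,np.radians(37.4))))
    find(p,['lid_end0','lid','lid_bar'],n=2)
a=cv2.imread('pics/scene6.png')[120:290,280:470]; b=cv2.imread('pics/side6.png')[60:230,110:300]
cv2.imwrite('pics/v6.png',np.hstack([cv2.resize(i,(400,358),interpolation=2) for i in(a,b)]))
E
```

```text
clock: 21.05
position: [0.6358, 0.3005, 0.1214]
ee_rot: [0.312, 0.634, -0.312, 0.635]
ft_force: [0.2, -0.4, -0.2]
grip_width: -0.004
[0.6357744  0.30054727 0.12144624] [ 0.20220821 -0.39902222 -0.16223947]
scene (array([ 0.5876,  0.2663, 37.4967]), np.float64(-81.0))
lid_end0 call 0.68 [0.5405 0.2307 0.0756] [354. 185.]
lid_end0 call 0.67 [0.6308 0.3017 0.0754] [389. 224.]
lid call 0.81 [0.5871 0.2669 0.0566] [369. 209.]
lid_bar call 0.6 [0.5917 0.2677 0.0835] [373. 204.]
lid_bar call 0.45 [ 0.7745 -0.1433 -0.0035] [172. 282.]
side (array([ 0.5893,  0.2641, 36.0917]), np.float64(-86.2))
lid_end0 call 0.8 [0.5442 0.2301 0.0762] [195. 154.]
lid_end0 call 0.75 [0.6375 0.3026 0.0777] [212. 132.]
lid call 0.63 [0.5933 0.2707 0.0567] [204. 148.]
lid call 0.61 [ 0.3583 -0.2105  0.0029] [215. 319.]
lid_bar call 0.87 [0.5919 0.264  0.0824] [204. 141.]
lid_bar call 0.63 [0.5909 0.2636 0.0624] [204. 147.]
```

View pics/v6.png

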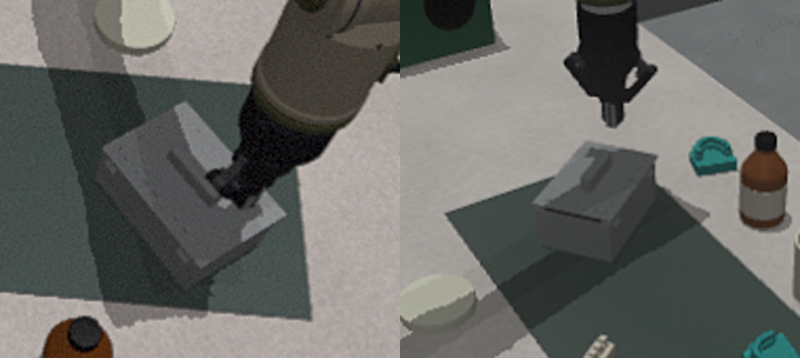

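The lid lies squarely over the mouth. I start pressing the +x end slowly.

```bash
python3 -m crank '[[1,[0,0,-2],[0,0,0]],[1,[0,0,-1.5],[0,0,0]],[1,[0,0,-0.6],[0,0,0]],[1,[0,0,-0.2],[0,0,0]],[1,[0,0,0],[0,0,0]],[1,[0,0,0],[0,0,0]]]'
for i in 1 2 3; do python3 -m crank '[[1,[0,0,-0.06],[0,0,0]],[1,[0,0,-0.06],[0,0,0]],[1,[0,0,-0.06],[0,0,0]],[1,[0,0,0],[0,0,0]]]' | grep -E 'pos|force'; done
```

```text
clock: 21.95
position: [0.6357, 0.3005, 0.0789]
ee_rot: [0.312, 0.634, -0.312, 0.635]
ft_force: [0.6, 1.1, 0.1]
grip_width: 0.001
position: [0.6354, 0.3006, 0.0767]
ft_force: [0.9, -0.2, -0.6]
position: [0.6353, 0.3005, 0.0745]
ft_force: [0.4, 1.0, -0.9]
position: [0.6353, 0.3005, 0.0727]
ft_force: [-0.2, -0.3, 0.6]
```

```bash
for i in 1 2 3 4; do python3 -m crank '[[1,[0,0,-0.04],[0,0,0]],[1,[0,0,0],[0,0,0]],[1,[0,0,0],[0,0,0]]]' | grep -E 'pos|force'; done
```

```text
position: [0.6354, 0.3005, 0.0726]
ft_force: [0.6, -0.9, 0.3]
position: [0.6354, 0.3006, 0.0723]
ft_force: [-0.3, 0.2, 2.3]
position: [0.6355, 0.3006, 0.0722]
ft_force: [-1.2, -0.4, 5.3]
position: [0.6357, 0.3006, 0.0719]
ft_force: [-1.5, -0.8, 5.5]
```

```bash
for i in 1 2 3 4; do python3 -m crank '[[1,[0,0,-0.05],[0,0,0]],[1,[0,0,0],[0,0,0]],[1,[0,0,0],[0,0,0]]]' | grep -E 'pos|force'; done
```

```text
position: [0.6358, 0.3006, 0.0717]
ft_force: [-1.4, 0.0, 6.7]
position: [0.6359, 0.3007, 0.0714]
ft_force: [-2.1, -0.8, 9.2]
position: [0.6359, 0.3007, 0.0711]
ft_force: [-3.4, -1.0, 10.2]
position: [0.636, 0.3007, 0.0707]
ft_force: [-2.5, -0.0, 10.6]
```

```bash
for i in 1 2 3 4; do python3 -m crank '[[1,[0,0,-0.05],[0,0,0]],[1,[0,0,0],[0,0,0]],[1,[0,0,0],[0,0,0]]]' | grep -E 'clock|pos|force'; done
```

```text
clock: 25.2
position: [0.636, 0.3007, 0.0703]
ft_force: [-2.8, -0.2, 11.3]
clock: 25.45
position: [0.636, 0.3007, 0.0695]
ft_force: [-1.6, -0.8, 9.1]
clock: 25.7
position: [0.6359, 0.3007, 0.0683]
ft_force: [2.3, 1.4, 1.9]
clock: 25.95
position: [0.6356, 0.3006, 0.0673]
ft_force: [3.0, 1.3, 2.6]
```

```bash
for i in 1 2 3 4; do python3 -m crank '[[1,[0,0,-0.04],[0,0,0]],[1,[0,0,0],[0,0,0]],[1,[0,0,0],[0,0,0]]]' | grep -E 'pos|force'; done
```

```text
position: [0.6356, 0.3006, 0.0672]
ft_force: [0.5, -0.1, 5.8]
position: [0.6356, 0.3006, 0.0671]
ft_force: [-0.1, -0.5, 8.0]
position: [0.6356, 0.3006, 0.0671]
ft_force: [-1.0, 0.3, 10.0]
position: [0.6356, 0.3006, 0.067]
ft_force: [-2.2, -0.8, 13.8]
```

The +x end clicked at about 11 N and stopped firmly at z 0.067, its home height. Now the other end.

```bash
python3 -m crank '[[1,[0,0,1],[0,0,0]],[1,[0,0,2.5],[0,0,0]],[1,[0,0,2],[0,0,0]],[1,[-1.4,-1,0],[0,0,0]],[1,[-2.5,-2,0],[0,0,0]],[1,[-2.5,-2,0],[0,0,0]],[1,[-2,-1.5,0],[0,0,0]],[1,[-0.9,-0.7,0],[0,0,0]],[1,[0,0,-2],[0,0,0]],[1,[0,0,-1.8],[0,0,0]],[1,[0,0,-0.2],[0,0,0]],[1,[0,0,0],[0,0,0]]]'
python3 -m crank '[[1,[0,0,0],[0,0,0]],[1,[0,0,0],[0,0,0]]]'
```

```text
clock: 27.95
position: [0.5414, 0.2281, 0.0799]
ee_rot: [0.311, 0.635, -0.313, 0.634]
ft_force: [0.2, -0.2, -0.8]
grip_width: -0.005
clock: 28.12
position: [0.5429, 0.2286, 0.0817]
ee_rot: [0.312, 0.634, -0.312, 0.635]
ft_force: [-0.6, -0.1, 0.6]
grip_width: -0.001
```

```bash
python3 -m crank '[[1,[0,0,-0.2],[0,0,0]],[1,[0,0,-0.15],[0,0,0]],[1,[0,0,-0.1],[0,0,0]],[1,[0,0,-0.1],[0,0,0]],[1,[0,0,0],[0,0,0]]]'| grep -E 'pos|force'
for i in 1 2 3 4 5 6; do python3 -m crank '[[1,[0,0,-0.05],[0,0,0]],[1,[0,0,0],[0,0,0]],[1,[0,0,0],[0,0,0]]]' | grep -E 'pos|force'; done
```

```text
position: [0.5422, 0.2285, 0.0751]
ft_force: [0.4, 0.4, 0.5]
position: [0.5424, 0.2285, 0.0747]
ft_force: [0.7, 0.1, 0.6]
position: [0.5424, 0.2285, 0.0742]
ft_force: [0.3, -0.5, 0.9]
position: [0.5423, 0.2285, 0.0737]
ft_force: [0.2, -0.1, -0.3]
position: [0.5423, 0.2285, 0.0732]
ft_force: [0.5, -0.2, 0.9]
position: [0.5423, 0.2285, 0.0727]
ft_force: [-0.4, -0.1, 0.7]
position: [0.5424, 0.2285, 0.0724]
ft_force: [-1.7, -0.3, 3.4]
```

```bash
for i in 1 2 3 4 5 6 7; do python3 -m crank '[[1,[0,0,-0.05],[0,0,0]],[1,[0,0,0],[0,0,0]],[1,[0,0,0],[0,0,0]]]' | grep -E 'pos|force'; done
```

```text
position: [0.5424, 0.2285, 0.072]
ft_force: [-2.3, -0.2, 5.2]
position: [0.5424, 0.2285, 0.0716]
ft_force: [-1.5, -1.5, 5.9]
position: [0.5425, 0.2284, 0.0712]
ft_force: [-3.1, -0.7, 6.7]
position: [0.5425, 0.2284, 0.0707]
ft_force: [-2.7, -1.6, 7.4]
position: [0.5425, 0.2283, 0.0702]
ft_force: [-3.3, -1.4, 8.1]
position: [0.5425, 0.2283, 0.0697]
ft_force: [-2.3, -1.9, 7.1]
position: [0.5424, 0.2283, 0.0688]
ft_force: [-1.3, -0.9, 2.9]
```

```bash
for i in 1 2 3 4 5 6 7; do python3 -m crank '[[1,[0,0,-0.05],[0,0,0]],[1,[0,0,0],[0,0,0]],[1,[0,0,0],[0,0,0]]]' | grep -E 'clock|pos|force'; done
```

```text
clock: 32.03
position: [0.5424, 0.2285, 0.0681]
ft_force: [0.7, -0.3, 0.9]
clock: 32.28
position: [0.5423, 0.2287, 0.0675]
ft_force: [-0.2, -0.2, 0.2]
clock: 32.53
position: [0.5423, 0.2286, 0.0671]
ft_force: [0.1, 0.3, 0.8]
clock: 32.78
position: [0.5424, 0.2285, 0.0667]
ft_force: [-0.7, -0.2, 0.6]
clock: 33.03
position: [0.5424, 0.2285, 0.0662]
ft_force: [0.2, 0.1, -0.4]
clock: 33.28
position: [0.5424, 0.2285, 0.0662]
ft_force: [-3.5, -1.2, 5.8]
clock: 33.53
position: [0.5424, 0.2285, 0.0662]
ft_force: [-4.6, -1.6, 11.4]
```

The -x end is home at 0.0662. I recheck the +x end with a light touch.

```bash
python3 -m crank '[[1,[0,0,1],[0,0,0]],[1,[0,0,2.5],[0,0,0]],[1,[0,0,2],[0,0,0]],[1,[1.4,1,0],[0,0,0]],[1,[2.5,2,0],[0,0,0]],[1,[2.5,2,0],[0,0,0]],[1,[2,1.5,0],[0,0,0]],[1,[0.9,0.7,0],[0,0,0]],[1,[0,0,-2],[0,0,0]],[1,[0,0,-2.2],[0,0,0]],[1,[0,0,-0.3],[0,0,0]],[1,[0,0,0],[0,0,0]]]' | grep -E 'pos|force'
python3 -m crank '[[1,[0,0,-0.1],[0,0,0]],[1,[0,0,-0.1],[0,0,0]],[1,[0,0,0],[0,0,0]],[1,[0,0,0],[0,0,0]]]'| grep -E 'pos|force'
```

```text
position: [0.6344, 0.3002, 0.0741]
ft_force: [-0.6, 0.2, -0.0]
position: [0.6357, 0.3007, 0.0743]
ft_force: [-0.2, 0.4, -0.6]
```

```bash
python3 -m crank '[[1,[0,0,-0.15],[0,0,0]],[1,[0,0,-0.15],[0,0,0]],[1,[0,0,-0.15],[0,0,0]],[1,[0,0,0],[0,0,0]],[1,[0,0,0],[0,0,0]]]'| grep -E 'pos|force'
for i in 1 2 3 4 5 6 7 8; do python3 -m crank '[[1,[0,0,-0.05],[0,0,0]],[1,[0,0,0],[0,0,0]],[1,[0,0,0],[0,0,0]]]' | grep -E 'pos|force'; done
```

```text
position: [0.6352, 0.3005, 0.0685]
ft_force: [-0.1, -0.1, -0.8]
position: [0.6354, 0.3005, 0.0682]
ft_force: [0.2, 0.4, -0.7]
position: [0.6353, 0.3005, 0.0677]
ft_force: [0.3, -0.0, 0.4]
position: [0.6353, 0.3005, 0.0672]
ft_force: [0.7, 0.1, -0.0]
position: [0.6353, 0.3005, 0.0667]
ft_force: [0.6, 0.1, -0.3]
position: [0.6354, 0.3005, 0.0663]
ft_force: [0.7, 0.2, 0.2]
position: [0.6354, 0.3006, 0.0662]
ft_force: [-2.0, -1.9, 5.5]
position: [0.6355, 0.3005, 0.0663]
ft_force: [-3.5, -1.2, 9.4]
position: [0.6355, 0.3006, 0.0662]
ft_force: [-5.2, -0.8, 12.5]
```

Both ends stop at 0.0662, so the lid is level. I retreat straight up and take a last look.

```bash
python3 -m crank '[[1,[0,0,1],[0,0,0]],[1,[0,0,2.5],[0,0,0]],[1,[0,0,3.5],[0,0,0]],[1,[0,0,3.5],[0,0,0]],[1,[-1.5,1,3.5],[0,0,0]],[1,[-2,3,0],[0,0,0]],[1,[-2,3,0],[0,0,0]],[1,[-2,3,0],[0,0,0]],[1,[-2,3,0],[0,0,0]],[1,[-2,3,0],[0,0,0]],[1,[0,0,0],[0,0,0]],[1,[0,0,0],[0,0,0]]]'
python3 - <<'E'
from fit import *
for c in('scene','side'):
    p=viewer.camera(c); save(p,c+'7.png'); print(c,fit(p,p['frame'],[(.162,.112,.067)],(.5885,.2645,np.radians(37.4))))
    find(p,['bottle','mug','bowl','quadrant','spatula','disc','jar'],n=1)
a=cv2.imread('pics/scene7.png')[90:384,60:450]; b=cv2.imread('pics/side7.png')[60:230,110:300]
cv2.imwrite('pics/v7.png',np.hstack([cv2.resize(i,(400,358),interpolation=2) for i in(a,b)]))
E
```

```text
clock: 38.28
position: [0.5182, 0.4634, 0.2046]
ee_rot: [0.31, 0.636, -0.31, 0.635]
ft_force: [0.7, -1.5, 1.0]
grip_width: 0.004
scene (array([ 0.5877,  0.267 , 37.465 ]), np.float64(-143.1))
bottle call 0.7 [0.7851 0.1522 0.0021] [311. 300.]
mug call 0.93 [ 0.7471 -0.0132  0.0023] [234. 275.]
bowl call 0.59 [ 0.773  -0.1436 -0.0033] [172. 281.]
quadrant call 0.75 [0.4488 0.0182 0.004 ] [262. 161.]
spatula call 0.83 [ 0.3511 -0.2099  0.0015] [179. 124.]
disc call 0.58 [ 0.3266  0.2177 -0.0007] [343. 130.]
jar call 0.69 [ 0.7443 -0.2856  0.0024] [109. 261.]
side (array([ 0.5889,  0.2646, 37.108 ]), np.float64(-98.2))
bottle call 0.79 [0.7837 0.1572 0.0021] [281. 162.]
mug call 0.97 [ 7.526e-01 -1.570e-02 -7.000e-04] [309. 199.]
bowl call 0.84 [ 0.7742 -0.1426  0.0012] [347. 223.]
quadrant call 0.59 [0.4502 0.0164 0.0081] [203. 233.]
spatula call 0.93 [ 0.3574 -0.2093  0.0021] [215. 319.]
disc call 0.64 [0.3301 0.2185 0.003 ] [126. 205.]
jar call 0.96 [ 7.463e-01 -2.861e-01  4.000e-04] [380. 265.]
```

View pics/v7.png

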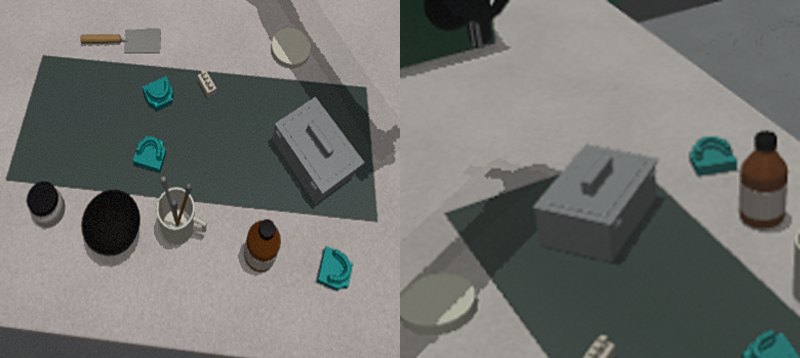

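The lid is seated flush all round, the box is on the mat, and the bystanders have not moved.

```bash
python3 -c "
from workcell import manip; print(manip.hand_in())"
```

```text
the job is handed in; nothing more can be done
None
```

The plaster model is packed: it stands teeth up in the middle of the box floor, and the lid is clicked home at both ends and level. I handed the job in at about 38 s of the 72 s allowed.

- **Model:** I set down the cream horseshoe model; contact with the box floor was about 6 N. The wrist picture taken after release showed it upright and centred.
- **Lid:** I laid it on the catches, then pressed slowly with shut fingertips at one end and then the other. The ends gave way at readings of about 11 N and 8 N; the second is slightly under the stated 10 to 18 N. The hardest reading at any time was about 14 N.
- **Level check:** Both ends stopped firmly at the same height (z 0.0662). By the stated dimensions home is 0.067, so the reading is 0.8 mm lower. The first touch on the lid also read about 1 mm low, so I take this as measuring offset.
- **Other things:** In the last pictures the box stands on the mat and the named bystanders are within measuring error of where they started. The turquoise look-alikes also look unmoved.
- **Where checks differed:** The scene and side cameras' fits of the lid position differ by about 2 to 3 mm, within what their calibration explains. No check failed.

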